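# Put the snack jar away in the child-latched drawer

## Task

Put the pink snack jar away in the child-proofed drawer: press the sprung latch hook down through the gap behind the ajar drawer front and draw the drawer well open, stand the jar upright on its floor clear of the latch without dropping it, then push the drawer fully shut so that it is latched again. Leave the bowl, the spoons in their stand and the bib where they are.

Things in the scene. Friction and masses are not known exactly. Their poses are not given: they have to be found in the camera images.
- unit: low white drawer unit fixed to the worktop, 320 deep, 340 wide, with a butcher-block board (26 thick, heights 140 to 166) laid over it. Origin: centre of its underside; -x is the way the drawer opens, +y along its front, z up. Unit front and board front edge lie at x = -160. Things on the board keep 85 mm or more clear of that edge.
- drawer (a joint): how far the drawer is out, in m: 0 shut, 0.20 at its stop. It equals the gap between the inner face of the drawer front and the unit's front edge. It starts ajar at 0.056 to 0.064; the latch hook stops it at 0.066. Friction about 2 N; pushing it shut past the latch takes some 5 N. It stays where it is left.
- drawer_front (a point): middle of the top edge of the green-grey drawer front's inner face, height 138; moves with the drawer. Axes as unit's: -x opening way, +y along the front. The front is 336 wide, 18 thick (outer face at x = -18), heights 8 to 138. On it a steel bar handle, 110 long, 10 thick, axis at x = -45, height 72. The box behind is open above, sides up to height 94.
- drawer_bay (a point): good place for the jar: point on the drawer's floor (height 22), 100 mm behind the front's inner face, mid-way across the wide bay (bay y from -87 to +89 of this point, between the drawer side and a 45 mm high partition). Moves with the drawer; axes as drawer_front. The latch arm hangs over the other, narrow bay.
- hook (a joint): angle of the sprung latch hook, rad: 0 at rest (up), grows as it is pressed down, stop at 0.45. From about 0.11 its barb clears the strike under the board's front edge and the drawer can be pulled past; keep it down until the drawer is 0.12 out. On shutting, a ramp lets the barb pass and spring up by itself.
- latch_pad (a point): rear, highest edge (height 127 at rest) of the red press pad on the white latch arm: 48 mm behind the inner face of the drawer front, at y = +75 of drawer_front. Pad 26 wide (y), 36 long, sloping down to height 120 at 12 mm from the face. A flat tip pressed to height 115 to 119 frees it with 5 to 10 N and, kept so low, can draw the drawer by the back of its front.
- hook_root (a point): root (hinge) of the latch arm, 4 mm behind the drawer front's inner face, height 134, y = +75 of drawer_front; a 4 mm thick screw plate fills those 4 mm (heights 107 to 137). The arm, 16 wide, runs 118 mm back from here at heights 113 to 118; its barb stands up to 138, 86 to 94 mm behind the inner face, with the ramp behind it.
- jar_center (a point): centre (41 mm above its base) of the closed pink snack jar: round, 60 diameter (darker lid 61), 82 high, about 180 g, standing on the worktop. Standing on the drawer's floor it passes under board and latch.
- bowl: white ceramic bowl with yellow ducks, 120 across, 50 high, on the board; origin at the centre of its underside. Not to be moved.
- spoon_stand: small steel clamp stand with four coloured plastic spoons fanned out, about 185 x 155, 40 high, on the board; origin at the centre of the base plate's underside. Not to be moved.
- bib: folded yellow hard silicone bib, 125 x 100, 27 high, on the worktop; origin at the centre of its underside. Not to be moved.
Things that resemble listed ones, but are neither listed nor needed, are in the scene too. Of the things that look like the part that bears jar_center, take the one that is farthest to the robot's right at the start.

How it is judged:
By the outcome, as a careful person would: the job done as asked, in the order asked, and still so for the second after the job is handed in, with the robot touching nothing.
It also fails if it takes over 66 s, if anything falls off the work surface, if the arm or the gripper's body presses on something with over 40 N, if the wrist force passes 120 N, or if a joint passes its speed limit or range.

## Robot

A 6-joint arm with a two-finger parallel gripper is mounted at the origin on the work surface. World frame = base frame: x ahead of the robot, y to its left, z up, the work surface at z = 0. Lengths are in m, angles in rad, forces in N, time in s.
With the tool pointing down it reaches from about 0.325 to 0.775 m from the base axis. Payload 5.5 kg.
Tool frame: the origin (TCP) lies at the very end of the fingers, on their centre line; the grasp point (between the pads) lies 19 mm behind it; x points along the fingers, y is the direction in which the jaws open and shut, and the axes are right-handed (so a half turn about x gives the same grasp; the last joint's range is limited). The gripper opens to 85 mm and grips with 20 to 120 N. Pads are 22 mm wide; open, the fingers measure 114 mm over their backs; the gripper's body (76 mm by 85 mm) begins 54 mm behind the grasp point. The pads swing forward as they close: fully open they stand 13 mm farther back than shut.
Start: joints at [1.147, 0.091, 1.231, -0, 1.82, -0.057], TCP at [0.215, 0.56, 0.231] pointing down, gripper open.
Joint ranges: [-2.87, 2.87], [-0.86, 2.18], [0.17, 2.46], [-1.51, 4.65], [0.06, 2.69], [-2.65, 2.65]. Speed limits (rad/s): [2.57, 2.57, 3.01, 3.14, 3.14, 3.14].

## Interface

Orientations are given as a unit quaternion [x, y, z, w].
In Python, from station import monitor, cams, order gives the robot as it stands. The module is installed in compiled form; this text tells all that it offers.
- The arm moves only by the tool carry_out, never from a script. Its argument "increments" is a list of rows, each an object with "slide": the shift along the tool's x, y, z in mm, a list of three; "rotation": the turn, a rotation vector about the tool's x, y, z in degrees, a list of three; "grip": the opening in per cent of the stroke, from 0 (shut) to 100 (fully open). In form: [{"slide": [dx, dy, dz], "rotation": [rx, ry, rz], "grip": grip}, ...]. A call has 1 to 10 rows; each row shifts and turns the commanded pose from where the row before left it, along the tool's axes as they then stand; what a row does not reach is not made up. A row lasts 1/10 s, in which the tool goes at most 50 mm and 8.59 degrees, less where a joint would pass 70% of its speed; a pose out of reach is approached as far as the arm can. A call is refused whole if a number of a shift passes 50 or a number of a turn 8.59, either way. A call with a gripper value outside its range is refused whole. The fingers move at their own pace and stop on an object; "grip_force" is the grip in N (left out, the last holds). Time passes only in rows, so rows that do not move let the fingers close. It gives the time, the measured TCP pose, the force and the opening at its end, in the units of the state.
- monitor.get_obs(): the state, without advancing time (a new reading comes with each control period).
- cams.snapshot(name): name is "side" or "top" or "wrist"; returns the picture (480x640x3 uint8, blue, green, red); there is no depth.
- cams.calibration(name): a dict with "mtx" (3x3 intrinsics, pixels), "position" and "rotation" of the camera in the world; the wrist camera has in their place "tool_from_camera" (4x4, takes a point from camera to tool coordinates, whose origin is the TCP and whose axes are the tool frame's). Camera axes: x right, y down, z forward; pixel columns grow to the right and rows downward; lengths in m; the calibration is good to about 2 mm. A picture is of the moment at which its call begins: read the wrist's pose just before it. calibration takes no time and is no camera call.
- order.sign_off(): hands the job in, once; it reports no verdict.
The state is a dict: "time": time; "qpos": joint angles; "dq": joint speeds; "joint_torque": joint torques, N m; "tool_pos": TCP position; "orientation": TCP orientation; "wrist_force": force on the tool from outside, world axes, zero at the start; "moment": the same for the moment, N m; "gripper_width": opening from 0.0 (shut) to 1.0 (fully open).
Only numpy, scipy, OpenCV 4.12 (cv2) and the standard library are available. Lean on these libraries where they do the work, as an engineer would, in place of code of your own. Each camera call takes 0.05 s, during which the arm holds its last target. There are 200 camera calls.

## Working session

There is one attempt and no reset: what is moved stays moved. The work goes in short steps, Python scripts to look and compute and a tool call to move; the robot and the scene stay as the last step left them, time stands still between calls to the robot, and variables do not carry over. Pictures are saved under pics/ and viewed, about 8 in all and at most 12, crops included, and the job is handed in when it is done.

Besides the shell and the picture viewer there is one more tool, called by a JSON object that holds its "op" and its "data", one argument or row to a line. carry_out: Moves the arm, as the interface text tells. Its arguments: {"type":"object","properties":{"increments":{"type":"array","items":{"type":"object","properties":{"slide":{"type":"array","items":{"type":"number"}},"rotation":{"type":"array","items":{"type":"number"}},"grip":{"type":"number"}}}},"grip_force":{"type":"number"}},"required":["increments"]}

```bash
mkdir -p pics; ls; cat > h.py <<'E'
import numpy as np, cv2
from station import monitor, cams, order
from scipy.spatial.transform import Rotation as R
def cal(n):
    c=cams.calibration(n)
    if n=="wrist":
        o=monitor.get_obs();T=np.eye(4);T[:3,:3]=R.from_quat(o["orientation"]).as_matrix();T[:3,3]=o["tool_pos"]
        T=T@np.array(c["tool_from_camera"])
    else:
        T=np.eye(4);r=np.array(c["rotation"]);T[:3,:3]=r if r.shape==(3,3) else R.from_quat(r).as_matrix();T[:3,3]=c["position"]
    return np.array(c["mtx"]),T
def px2w(K,T,u,v,z):
    d=T[:3,:3]@np.linalg.solve(K,[u,v,1.]);return T[:3,3]+d*(z-T[2,3])/d[2]
def w2px(K,T,p):
    q=K@(T[:3,:3].T@(np.array(p)-T[:3,3]));return q[:2]/q[2]
E
python3 - <<'E'
from h import *
for n in("side","top"):
    cv2.imwrite(f"pics/{n}0.png",cams.snapshot(n));K,T=cal(n);print(n,K.round(1).tolist(),T.round(3).tolist())
print(cams.calibration("wrist"));print(monitor.get_obs())
E
```

```text
pics
side [[517.7, 0.0, 326.1], [0.0, 517.7, 236.8], [0.0, 0.0, 1.0]] [[-0.219, 0.922, -0.318, 0.967], [0.976, 0.207, -0.072, 0.062], [-0.001, -0.326, -0.945, 1.317], [0.0, 0.0, 0.0, 1.0]]
top [[598.3, 0.0, 310.6], [0.0, 598.3, 239.8], [0.0, 0.0, 1.0]] [[0.022, -0.983, 0.181, 0.33], [-1.0, -0.02, 0.013, -0.014], [-0.009, -0.182, -0.983, 1.418], [0.0, 0.0, 0.0, 1.0]]
{'mtx': array([[417.37451718,   0.        , 320.74599063],
       [  0.        , 417.37451718, 240.79552337],
       [  0.        ,   0.        ,   1.        ]]), 'tool_from_camera': array([[ 2.77174690e-04, -3.25011021e-01,  9.45710188e-01,
        -1.43222452e-01],
       [ 9.99999854e-01,  5.29723025e-04, -1.11037006e-04,
         8.39286583e-05],
       [-4.64876210e-04,  9.45710080e-01,  3.25011120e-01,
        -8.42515942e-02],
       [ 0.00000000e+00,  0.00000000e+00,  0.00000000e+00,
         1.00000000e+00]])}
{'time': 0.1, 'qpos': array([ 1.14733888e+00,  9.18402426e-02,  1.23182025e+00, -7.79799776e-06,
        1.81979486e+00, -5.67325495e-02]), 'dq': array([ 0.00120248, -0.00089227, -0.00242799, -0.00041077, -0.00068582,
       -0.00054854]), 'joint_torque': array([ 1.93626198e-03, -4.60217965e+01, -4.19219649e+01, -3.68522672e-05,
        1.05865209e-02, -5.76460070e-05]), 'tool_pos': array([0.21505004, 0.5598552 , 0.23019907]), 'orientation': array([ 0.12829181,  0.69540653, -0.12957242,  0.69509852]), 'wrist_force': array([-0.65391199, -0.70975433, -0.20714886]), 'moment': array([-0.01351773,  0.02758247, -0.02540843]), 'gripper_width': 1.0008079755971178}
```

View pics/top0.png

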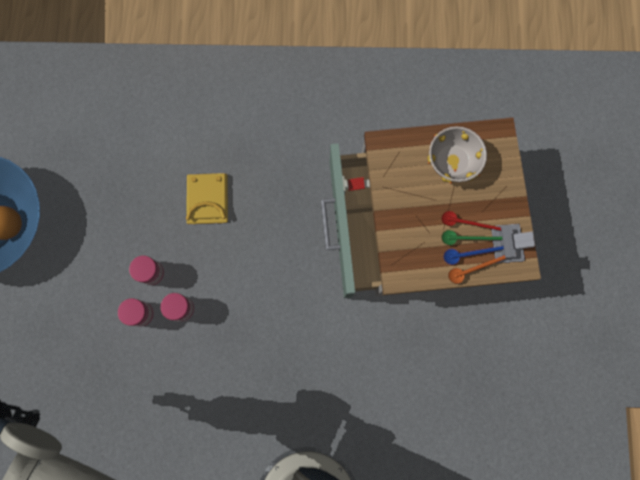

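View pics/side0.png

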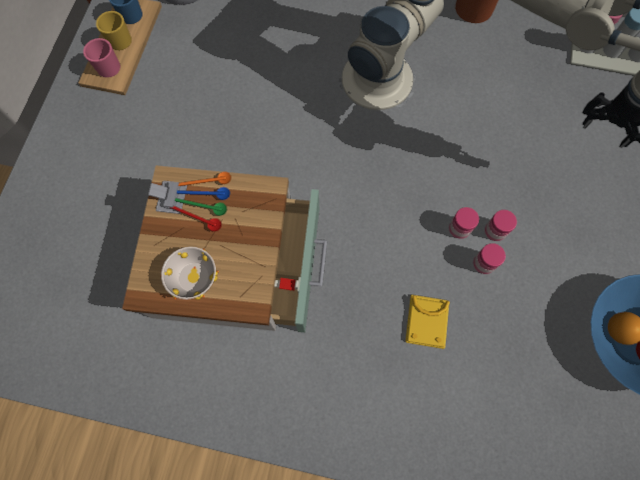

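The top view shows three pink jars at (144,270), (133,312) and (175,307). The robot's right is image right, so (175,307) is the one meant. The drawer front runs from about (336,145) to (350,292), and the red pad is at (358,184). I'll confirm both in enlarged crops.

```bash
python3 - <<'E'
from h import *
t=cv2.imread("pics/top0.png")
a=cv2.resize(t[240:340,100:220],None,fx=3,fy=3,interpolation=cv2.INTER_CUBIC)
b=cv2.resize(t[135:305,315:390],None,fx=3.5,fy=3.5,interpolation=cv2.INTER_CUBIC)
o=np.zeros((600,640,3),np.uint8);o[:300,:360]=a;o[:595,370:370+b.shape[1]]=b[:595];cv2.imwrite("pics/crop0.png",o)
K,T=cal("top")
for n,z,u in [("jarA",.082,(144,270)),("jarB",.082,(133,312)),("jarC",.082,(175,307)),("pad",.125,(358,184)),("ui",.138,(341,145)),("li",.138,(354,291)),("bf1",.166,(366,131)),("bf2",.166,(382,292)),("bb1",.166,(514,119)),("bb2",.166,(539,278)),("bib",.027,(207,198)),("bowl",.21,(458,154))]:
    print(n,px2w(K,T,*u,z).round(4))
print(R.from_quat(monitor.get_obs()["orientation"]).as_matrix().round(3))
hsv=cv2.cvtColor(t,cv2.COLOR_BGR2HSV)
E
```

```text
jarA [0.4996 0.3774 0.082 ]
jarB [0.405  0.3951 0.082 ]
jarC [0.418  0.3021 0.082 ]
pad [ 0.6974 -0.1005  0.125 ]
ui [ 0.7834 -0.0609  0.138 ]
li [ 0.4566 -0.0929  0.138 ]
bf1 [ 0.8068 -0.1144  0.166 ]
bf2 [ 0.453  -0.1497  0.166 ]
bb1 [ 0.8406 -0.44    0.166 ]
bb2 [ 0.4893 -0.4783  0.166 ]
bib [0.6835 0.2547 0.027 ]
bowl [ 0.7427 -0.3045  0.21  ]
[[-0.001  0.359  0.934]
 [-0.002  0.934 -0.359]
 [-1.    -0.002 -0.   ]]
```

View pics/crop0.png

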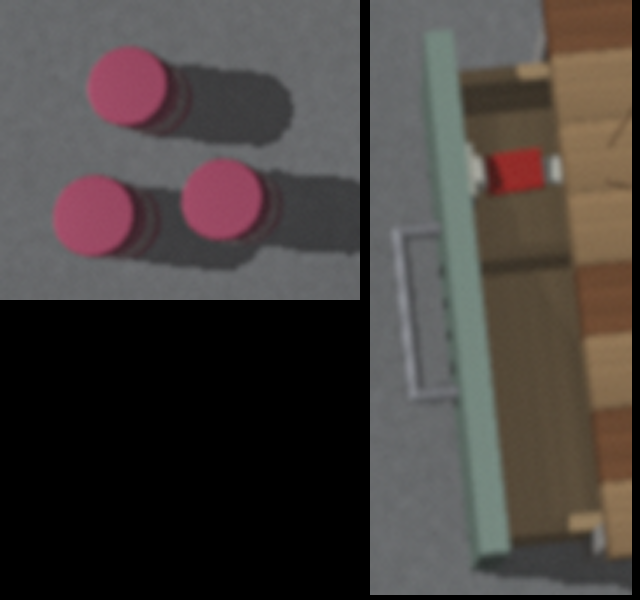

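The crop confirms jar C at (175,307): it is a clear pink jar with a lid, farthest right. The drawer front's inner edge runs (339,144) to (354,293), and the pad centre is at (356,184). Next I'll compute the frame and the first move.

```bash
cat >> h.py <<'E'
def goto(p,yaw,n):
    """yaw: world angle(deg) of tool y. print per-row slides for n equal rows (tool vertical)"""
    o=monitor.get_obs();M=R.from_quat(o["orientation"]);rows=[]
    Y=np.radians(yaw);y=np.array([np.cos(Y),np.sin(Y),0]);x=np.array([0,0,-1.]);G=R.from_matrix(np.c_[x,y,np.cross(x,y)])
    rv=(M.inv()*G).as_rotvec();P=np.array(o["tool_pos"]);d=(np.array(p)-P)/n
    print("rot/row",np.degrees(rv/n).round(2),"total world mm",(d*n*1000).round(1))
    for k in range(n):
        print((R.from_rotvec(rv*k/n).inv()*M.inv()).apply(d).__mul__(1000).round(0).astype(int).tolist() if 0 else ((M*R.from_rotvec(rv*k/n)).inv().apply(d)*1000).round(1).tolist())
def st():
    o=monitor.get_obs();print(round(o["time"],2),np.round(o["tool_pos"],4),R.from_quat(o["orientation"]).as_matrix().round(3)[:,1],np.round(o["wrist_force"],1),round(o["gripper_width"],3))
E
python3 - <<'E'
from h import *
K,T=cal("top")
a=px2w(K,T,339.3,144.1,.138);b=px2w(K,T,354.4,293,.138)
m=(a+b)/2;uy=(a-b);L=np.linalg.norm(uy);uy/=L;ux=np.array([uy[1],-uy[0],0])
print("mid",m.round(4),"L",L.round(4),"yaw",np.degrees(np.arctan2(uy[1],uy[0])))
print("padcentre pred",(m+75*uy/1e3+.030*ux).round(4),"meas",px2w(K,T,356.4,183.6,.1235).round(4))
K2,T2=cal("side")
print("side front top inner ends",px2w(K2,T2,310,192,.138).round(4),px2w(K2,T2,297,328,.138).round(4),"pad",px2w(K2,T2,288,284,.1235).round(4),"jarC",px2w(K2,T2,466,214,.082).round(4))
p=m+75*uy/1e3+.030*ux
goto([p[0],p[1]+.02,.25],np.degrees(np.arctan2(uy[1],uy[0])),18)
E
```

```text
mid [ 0.6189 -0.0754  0.138 ] L 0.3351 yaw 6.287897311539279
padcentre pred [ 0.6967 -0.097   0.138 ] meas [ 0.6987 -0.097   0.1235]
side front top inner ends [ 0.4649 -0.0931  0.138 ] [ 0.7992 -0.0447  0.138 ] pad [ 0.701  -0.0913  0.1235] jarC [0.4133 0.3035 0.082 ]
rot/row [3.48 0.   0.01] total world mm [ 481.7 -636.9   19.8]
[-1.1, -23.4, 37.7]
[-1.1, -21.1, 39.0]
[-1.1, -18.7, 40.2]
[-1.1, -16.2, 41.3]
[-1.1, -13.7, 42.2]
[-1.1, -11.1, 43.0]
[-1.1, -8.5, 43.5]
[-1.1, -5.8, 44.0]
[-1.1, -3.1, 44.3]
[-1.1, -0.4, 44.4]
[-1.1, 2.3, 44.3]
[-1.1, 5.0, 44.1]
[-1.1, 7.6, 43.7]
[-1.1, 10.3, 43.2]
[-1.1, 12.9, 42.4]
[-1.1, 15.4, 41.6]
[-1.1, 17.9, 40.6]
[-1.1, 20.4, 39.4]
```

{"op": "carry_out", "data": {
  "increments": [
    {"slide":[-1,-23,38],"rotation":[3.5,0,0],"grip":0},
    {"slide":[-1,-21,39],"rotation":[3.5,0,0],"grip":0},
    {"slide":[-1,-19,40],"rotation":[3.5,0,0],"grip":0},
    {"slide":[-1,-16,41],"rotation":[3.5,0,0],"grip":0},
    {"slide":[-1,-14,42],"rotation":[3.5,0,0],"grip":0},
    {"slide":[-1,-11,43],"rotation":[3.5,0,0],"grip":0},
    {"slide":[-1,-8,43],"rotation":[3.5,0,0],"grip":0},
    {"slide":[-1,-6,44],"rotation":[3.5,0,0],"grip":0},
    {"slide":[-1,-3,44],"rotation":[3.5,0,0],"grip":0},
    {"slide":[-1,0,44],"rotation":[3.5,0,0],"grip":0}
  ],
  "grip_force": 40
}}

```text
time: 1.1
tool_pos: [0.4825, 0.206, 0.2409]
orientation: [0.333, 0.624, -0.333, 0.624]
wrist_force: [0.7, 0.4, -0.8]
gripper_width: -0.001
```

{"op": "carry_out", "data": {
  "increments": [
    {"slide":[-1,2,44],"rotation":[3.5,0,0],"grip":0},
    {"slide":[-1,5,44],"rotation":[3.5,0,0],"grip":0},
    {"slide":[-1,8,44],"rotation":[3.5,0,0],"grip":0},
    {"slide":[-1,10,43],"rotation":[3.5,0,0],"grip":0},
    {"slide":[-1,13,42],"rotation":[3.5,0,0],"grip":0},
    {"slide":[-1,15,42],"rotation":[3.5,0,0],"grip":0},
    {"slide":[-1,18,41],"rotation":[3.5,0,0],"grip":0},
    {"slide":[-1,20,39],"rotation":[3.5,0,0],"grip":0},
    {"slide":[0,0,0],"rotation":[0,0,0],"grip":0},
    {"slide":[0,0,0],"rotation":[0,0,0],"grip":0}
  ]
}}

```text
time: 2.1
tool_pos: [0.694, -0.0771, 0.247]
orientation: [0.473, 0.526, -0.474, 0.524]
wrist_force: [-0.4, 0.3, 0.6]
gripper_width: 0.001
```

```bash
python3 - <<'E'
from h import *
st();K,T=cal("wrist");i=cams.snapshot("wrist");cv2.imwrite("pics/w1.png",i)
m=np.array([.6189,-.0754,.138]);y=np.radians(6.2);uy=np.array([np.cos(y),np.sin(y),0]);ux=np.array([uy[1],-uy[0],0])
for n,q in dict(padrear=m+.075*uy+.048*ux-[0,0,.011],padfront=m+.075*uy+.012*ux-[0,0,.018],innerEdge=m+.075*uy).items(): print(n,w2px(K,T,q).round())
E
```

```text
2.1 [ 0.694  -0.0771  0.247 ] [ 0.995  0.103 -0.003] [-0.4  0.3  0.6] 0.001
padrear [323. 284.]
padfront [323. 232.]
innerEdge [323. 222.]
```

View pics/w1.png

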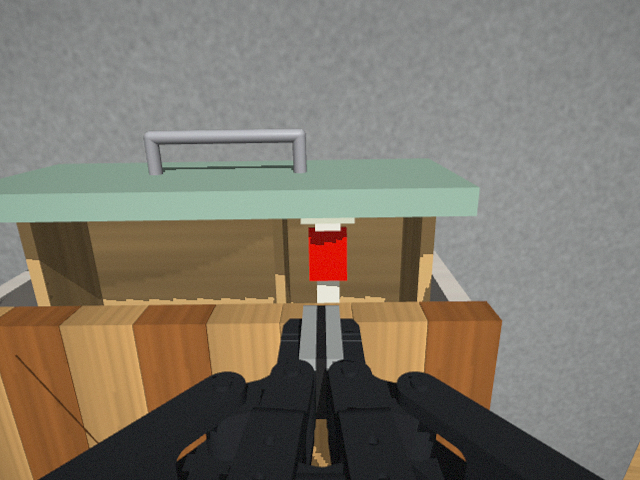

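The wrist view shows the red pad at u 309–347, its rear edge at v≈280 and the front's inner top edge at v≈216. Predicted values were 284 and 222, so a correction of a few mm is needed.

```bash
python3 - <<'E'
from h import *
K,T=cal("wrist")
print("rear",px2w(K,T,328,280,.127).round(4),"front",px2w(K,T,328,228,.120).round(4))
for u in(60,328,440):print("inner",px2w(K,T,u,216,.138).round(4))
print("ends",px2w(K,T,477,215,.138).round(4),"brd",px2w(K,T,360,303,.166).round(4))
e=px2w(K,T,328,280,.127);y=np.radians(6.1);ux=np.array([np.sin(y),-np.cos(y),0])
p=e-ux*.020;print(p)
goto([p[0],p[1],.135],6.1,4)
E
```

```text
rear [ 0.7019 -0.1109  0.127 ] front [ 0.6981 -0.0756  0.12  ]
inner [ 0.5283 -0.08    0.138 ]
inner [ 0.6963 -0.0622  0.138 ]
inner [ 0.7664 -0.0548  0.138 ]
ends [ 0.7894 -0.0517  0.138 ] brd [ 0.7202 -0.1064  0.166 ]
[ 0.69978732 -0.09099717  0.127     ]
rot/row [-0.03 -0.01  0.02] total world mm [   6.1  -15.  -113.4]
[28.3, 1.2, 3.9]
[28.3, 1.2, 3.9]
[28.3, 1.1, 3.9]
[28.3, 1.1, 3.9]
```

{"op": "carry_out", "data": {
  "increments": [
    {"slide":[28,1,4],"rotation":[0,0,0],"grip":0},
    {"slide":[28,1,4],"rotation":[0,0,0],"grip":0},
    {"slide":[28,1,4],"rotation":[0,0,0],"grip":0},
    {"slide":[28,1,3],"rotation":[0,0,0],"grip":0},
    {"slide":[0,0,0],"rotation":[0,0,0],"grip":0},
    {"slide":[0,0,0],"rotation":[0,0,0],"grip":0}
  ]
}}

```text
time: 2.75
tool_pos: [0.699, -0.0894, 0.1383]
orientation: [0.473, 0.526, -0.473, 0.526]
wrist_force: [-0.2, 0.0, 0.1]
gripper_width: -0.002
```

{"op": "carry_out", "data": {
  "increments": [
    {"slide":[4,0,0],"rotation":[0,0,0],"grip":0},
    {"slide":[4,0,0],"rotation":[0,0,0],"grip":0},
    {"slide":[4,0,0],"rotation":[0,0,0],"grip":0},
    {"slide":[4,0,0],"rotation":[0,0,0],"grip":0},
    {"slide":[2,0,0],"rotation":[0,0,0],"grip":0},
    {"slide":[0,0,0],"rotation":[0,0,0],"grip":0},
    {"slide":[0,0,0],"rotation":[0,0,0],"grip":0}
  ]
}}

```text
time: 3.45
tool_pos: [0.6998, -0.0906, 0.1207]
orientation: [0.474, 0.525, -0.473, 0.526]
wrist_force: [-2.0, 1.7, 4.6]
gripper_width: -0.002
```

{"op": "carry_out", "data": {
  "increments": [
    {"slide":[2,0,0],"rotation":[0,0,0],"grip":0},
    {"slide":[2,0,0],"rotation":[0,0,0],"grip":0},
    {"slide":[0,0,0],"rotation":[0,0,0],"grip":0},
    {"slide":[0,0,-4],"rotation":[0,0,0],"grip":0},
    {"slide":[0,0,-4],"rotation":[0,0,0],"grip":0},
    {"slide":[0,0,-4],"rotation":[0,0,0],"grip":0},
    {"slide":[0,0,-4],"rotation":[0,0,0],"grip":0},
    {"slide":[0,0,-4],"rotation":[0,0,0],"grip":0},
    {"slide":[0,0,0],"rotation":[0,0,0],"grip":0}
  ]
}}

```text
time: 4.35
tool_pos: [0.6976, -0.0713, 0.1183]
orientation: [0.474, 0.524, -0.473, 0.526]
wrist_force: [-4.7, -0.9, 10.2]
gripper_width: 0.0
```

{"op": "carry_out", "data": {
  "increments": [
    {"slide":[1,0,-4],"rotation":[0,0,0],"grip":0},
    {"slide":[0,0,-6],"rotation":[0,0,0],"grip":0},
    {"slide":[0,0,-6],"rotation":[0,0,0],"grip":0},
    {"slide":[0,0,-6],"rotation":[0,0,0],"grip":0},
    {"slide":[0,0,-6],"rotation":[0,0,0],"grip":0},
    {"slide":[0,0,0],"rotation":[0,0,0],"grip":0}
  ]
}}

```text
time: 4.95
tool_pos: [0.6943, -0.0431, 0.118]
orientation: [0.473, 0.525, -0.473, 0.526]
wrist_force: [-6.6, -1.1, 13.7]
gripper_width: 0.001
```

{"op": "carry_out", "data": {
  "increments": [
    {"slide":[0,0,-9],"rotation":[0,0,0],"grip":0},
    {"slide":[0,0,-9],"rotation":[0,0,0],"grip":0},
    {"slide":[0,0,-9],"rotation":[0,0,0],"grip":0},
    {"slide":[0,0,-9],"rotation":[0,0,0],"grip":0},
    {"slide":[0,0,-9],"rotation":[0,0,0],"grip":0},
    {"slide":[0,0,-9],"rotation":[0,0,0],"grip":0},
    {"slide":[0,0,-9],"rotation":[0,0,0],"grip":0},
    {"slide":[0,0,-9],"rotation":[0,0,0],"grip":0},
    {"slide":[0,0,-9],"rotation":[0,0,0],"grip":0},
    {"slide":[0,0,-9],"rotation":[0,0,0],"grip":0}
  ]
}}

```text
time: 5.95
tool_pos: [0.6845, 0.0454, 0.1177]
orientation: [0.473, 0.524, -0.474, 0.526]
wrist_force: [-8.0, -2.7, 13.0]
gripper_width: 0.003
```

{"op": "carry_out", "data": {
  "increments": [
    {"slide":[0,0,-4],"rotation":[0,0,0],"grip":0},
    {"slide":[0,0,0],"rotation":[0,0,0],"grip":0},
    {"slide":[0,0,3],"rotation":[0,0,0],"grip":0},
    {"slide":[0,0,3],"rotation":[0,0,0],"grip":0},
    {"slide":[-20,0,0],"rotation":[0,0,0],"grip":0},
    {"slide":[-40,0,0],"rotation":[0,0,0],"grip":0},
    {"slide":[-40,0,0],"rotation":[0,0,0],"grip":0},
    {"slide":[-40,0,0],"rotation":[0,0,0],"grip":100},
    {"slide":[0,0,0],"rotation":[0,0,0],"grip":100}
  ]
}}

```text
time: 6.85
tool_pos: [0.6867, 0.0444, 0.2627]
orientation: [0.476, 0.522, -0.47, 0.529]
wrist_force: [0.6, -0.1, 0.5]
gripper_width: 0.329
```

```bash
python3 - <<'E'
from h import *
st();i=cams.snapshot("top");cv2.imwrite("pics/t1.png",i)
st();goto([.416,.303,.20],6.1,10)
E
```

```text
6.85 [0.6867 0.0444 0.2627] [0.995 0.104 0.012] [ 0.6 -0.1  0.5] 0.329
6.9 [0.6864 0.0444 0.2591] [0.995 0.104 0.008] [ 0.3 -0.9  0.5] 0.42
rot/row [-0.01  0.01 -0.04] total world mm [-270.4  258.6  -59.1]
[5.7, -24.2, -28.5]
[5.7, -24.2, -28.5]
[5.7, -24.2, -28.6]
[5.8, -24.2, -28.6]
[5.8, -24.2, -28.6]
[5.8, -24.2, -28.6]
[5.8, -24.2, -28.6]
[5.8, -24.2, -28.6]
[5.9, -24.2, -28.6]
[5.9, -24.1, -28.6]
```

View pics/t1.png

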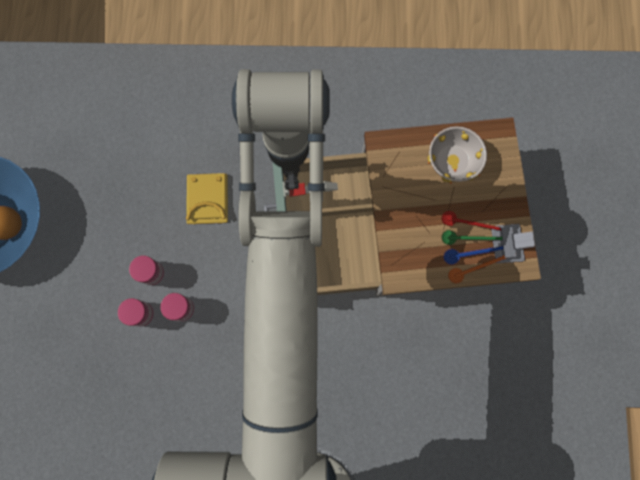

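The top view shows the drawer well open (front at about column 280), the latch pad at (298,188), and the jars, bowl, spoons and bib unmoved. Next is jar C.

{"op": "carry_out", "data": {
  "increments": [
    {"slide":[6,-24,-28],"rotation":[0,0,0],"grip":100},
    {"slide":[6,-24,-28],"rotation":[0,0,0],"grip":100},
    {"slide":[6,-24,-29],"rotation":[0,0,0],"grip":100},
    {"slide":[6,-24,-29],"rotation":[0,0,0],"grip":100},
    {"slide":[6,-24,-29],"rotation":[0,0,0],"grip":100},
    {"slide":[6,-24,-28],"rotation":[0,0,0],"grip":100},
    {"slide":[6,-24,-29],"rotation":[0,0,0],"grip":100},
    {"slide":[6,-24,-29],"rotation":[0,0,0],"grip":100},
    {"slide":[6,-24,-28],"rotation":[0,0,0],"grip":100},
    {"slide":[6,-24,-28],"rotation":[0,0,0],"grip":100}
  ]
}}

```text
time: 7.9
tool_pos: [0.4152, 0.3034, 0.1921]
orientation: [0.472, 0.526, -0.474, 0.525]
wrist_force: [0.3, 0.4, 0.4]
gripper_width: 1.001
```

{"op": "carry_out", "data": {
  "increments": [
    {"slide":[0,0,0],"rotation":[0,0,0],"grip":100},
    {"slide":[0,0,0],"rotation":[0,0,0],"grip":100},
    {"slide":[0,0,0],"rotation":[0,0,0],"grip":100}
  ]
}}

```text
time: 8.2
tool_pos: [0.4173, 0.3023, 0.1936]
orientation: [0.473, 0.525, -0.474, 0.525]
wrist_force: [0.5, 0.0, 0.2]
gripper_width: 1.002
```

```bash
python3 - <<'E'
from h import *
st();K,T=cal("wrist");i=cams.snapshot("wrist")
Kt,Tt=cal("top");t=cams.snapshot("top")
hs=cv2.cvtColor(i,cv2.COLOR_BGR2HSV);m=cv2.inRange(hs,(160,100,90),(179,255,255))
n,l,s,c=cv2.connectedComponentsWithStats(m)
for k in range(1,n):
    if s[k,4]>500:print(s[k],c[k].round())
g=w2px(K,T,[.416,.303,.082]);print("pred lid",g)
o=np.zeros((480,800,3),np.uint8);o[:,:400]=cv2.resize(i,(400,300)).__class__ and np.vstack([cv2.resize(i,(400,300)),np.zeros((180,400,3),np.uint8)])
b=cv2.resize(t[130:300,250:390],None,fx=2.8,fy=2.8);o[:b.shape[0],400:400+b.shape[1]]=b;cv2.imwrite("pics/c2.png",o)
goto([.416,.303,.034],6.1,6)
E
```

```text
8.2 [0.4173 0.3023 0.1936] [ 0.995  0.104 -0.001] [0.5 0.  0.2] 1.002
[ 269    6  106  115 9566] [321.  63.]
[ 420   62  115  107 9093] [480. 114.]
[ 282  172   94  100 7205] [328. 222.]
pred lid [319.49513301 234.16597478]
rot/row [-0.03  0.    0.  ] total world mm [  -1.6    0.9 -160. ]
[26.7, -0.2, -0.2]
[26.7, -0.3, -0.2]
[26.7, -0.3, -0.2]
[26.7, -0.3, -0.2]
[26.7, -0.3, -0.2]
[26.7, -0.3, -0.2]
```

View pics/c2.png

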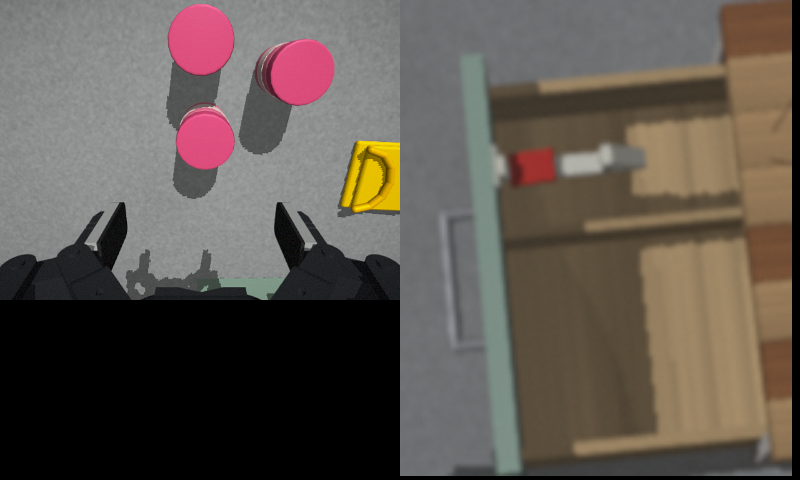

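The crops show jar C's lid at about (328,223) in the wrist image. The drawer is open with its inner top edge from (280,151) to (293,297) in the top image, and the partition is visible.

```bash
python3 - <<'E'
from h import *
K,T=cal("wrist");q=px2w(K,T,328,223,.082);print("jar",q.round(4))
goto([q[0],q[1],.034],6.1,6)
Kt,Tt=cal("top");f=lambda x,y:(250+(x-400)/2.8,130+y/2.8)
a=px2w(Kt,Tt,*f(484,58),.138);b=px2w(Kt,Tt,*f(520,468),.138);print("front",a.round(4),b.round(4),((a+b)/2).round(4),np.linalg.norm(a-b))
y=np.radians(6.1);uy=np.array([np.cos(y),np.sin(y),0]);ux=np.array([uy[1],-uy[0],0]);m=(a+b)/2
for n,p,z in[("part front bottom",(507,243),.022),("part top face lower edge",(740,216),.067),("side top inner edge",(575,442),.094),("side top inner R",(760,434),.094),("board edge",(740,232),.166)]:
    w=px2w(Kt,Tt,*f(*p),z);print(n,w.round(4),"unit xy",round(float((w-m)@ux),4),round(float((w-m)@uy),4))
E
```

```text
jar [0.421  0.3108 0.082 ]
rot/row [-0.03  0.    0.  ] total world mm [   3.4    8.6 -160. ]
[26.7, 0.7, -1.4]
[26.7, 0.7, -1.4]
[26.7, 0.7, -1.4]
[26.7, 0.7, -1.4]
[26.7, 0.7, -1.4]
[26.7, 0.7, -1.4]
front [0.7675 0.0754 0.138 ] [0.4407 0.0377 0.138 ] [0.6041 0.0565 0.138 ] 0.32891422065921067
part front bottom [0.6424 0.0587 0.022 ] unit xy 0.0019 0.0383
part top face lower edge [ 0.659  -0.1358  0.067 ] unit xy 0.1971 0.0342
side top inner edge [ 0.466  -0.0035  0.094 ] unit xy 0.0451 -0.1437
side top inner R [ 0.4754 -0.1499  0.094 ] unit xy 0.1916 -0.1499
board edge [ 0.6223 -0.127   0.166 ] unit xy 0.1844 -0.0014
```

{"op": "carry_out", "data": {
  "increments": [
    {"slide":[25,0,-2],"rotation":[0,0,0],"grip":100},
    {"slide":[27,1,-2],"rotation":[0,0,0],"grip":100},
    {"slide":[27,0,0],"rotation":[0,0,0],"grip":100},
    {"slide":[27,0,0],"rotation":[0,0,0],"grip":100},
    {"slide":[27,0,0],"rotation":[0,0,0],"grip":100},
    {"slide":[27,0,0],"rotation":[0,0,0],"grip":100},
    {"slide":[0,0,0],"rotation":[0,0,0],"grip":100},
    {"slide":[0,0,0],"rotation":[0,0,0],"grip":100}
  ]
}}

```text
time: 9.1
tool_pos: [0.4178, 0.3065, 0.0345]
orientation: [0.473, 0.525, -0.474, 0.525]
wrist_force: [1.0, 0.0, 0.1]
gripper_width: 1.0
```

{"op": "carry_out", "data": {
  "increments": [
    {"slide":[0,0,0],"rotation":[0,0,0],"grip":55},
    {"slide":[0,0,0],"rotation":[0,0,0],"grip":55},
    {"slide":[0,0,0],"rotation":[0,0,0],"grip":55},
    {"slide":[0,0,0],"rotation":[0,0,0],"grip":55},
    {"slide":[0,0,0],"rotation":[0,0,0],"grip":55},
    {"slide":[0,0,0],"rotation":[0,0,0],"grip":55}
  ],
  "grip_force": 35
}}

```text
time: 9.7
tool_pos: [0.4188, 0.3078, 0.0368]
orientation: [0.475, 0.525, -0.472, 0.526]
wrist_force: [0.8, 0.1, 6.5]
gripper_width: 0.699
```

{"op": "carry_out", "data": {
  "increments": [
    {"slide":[-15,0,0],"rotation":[0,0,0],"grip":55},
    {"slide":[-20,0,0],"rotation":[0,0,0],"grip":55},
    {"slide":[-30,0,0],"rotation":[0,0,0],"grip":55},
    {"slide":[-30,0,0],"rotation":[0,0,0],"grip":55},
    {"slide":[-30,0,0],"rotation":[0,0,0],"grip":55},
    {"slide":[-30,0,0],"rotation":[0,0,0],"grip":55},
    {"slide":[0,0,0],"rotation":[0,0,0],"grip":55},
    {"slide":[0,0,0],"rotation":[0,0,0],"grip":55}
  ]
}}

```text
time: 10.5
tool_pos: [0.4175, 0.3072, 0.1902]
orientation: [0.474, 0.525, -0.473, 0.526]
wrist_force: [-0.2, 0.1, -2.1]
gripper_width: 0.7
```

```bash
python3 - <<'E'
from h import *
st();cv2.imwrite("pics/w3.png",cv2.resize(cams.snapshot("wrist"),(480,360)))
goto([.559,-.049,.20],6.1,12)
E
```

```text
10.5 [0.4175 0.3072 0.1902] [0.995 0.104 0.001] [-0.2  0.1 -2.1] 0.7
rot/row [-0.01  0.    0.  ] total world mm [ 141.9 -355.9   11.4]
[-0.9, 8.7, 30.7]
[-0.9, 8.7, 30.7]
[-0.9, 8.7, 30.7]
[-0.9, 8.7, 30.7]
[-0.9, 8.6, 30.7]
[-0.9, 8.6, 30.7]
[-0.9, 8.6, 30.7]
[-0.9, 8.6, 30.7]
[-0.9, 8.6, 30.7]
[-0.9, 8.6, 30.7]
[-0.9, 8.6, 30.7]
[-0.9, 8.6, 30.7]
```

View pics/w3.png

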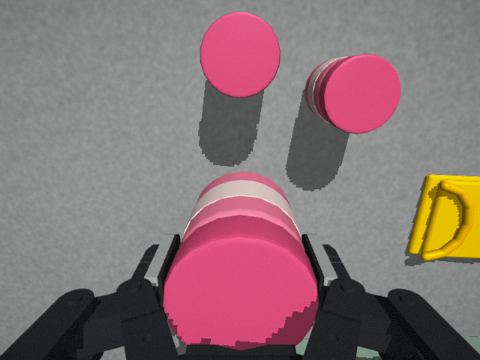

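The jar is held upright between the pads, with the lid centred at (240,292) and the opening at 59.5 mm. The neighbouring jars are undisturbed. Now I'll carry it to the bay.

{"op": "carry_out", "data": {
  "increments": [
    {"slide":[-1,5,15],"rotation":[0,0,0],"grip":55},
    {"slide":[-1,8,27],"rotation":[0,0,0],"grip":55},
    {"slide":[-1,9,31],"rotation":[0,0,0],"grip":55},
    {"slide":[-1,9,31],"rotation":[0,0,0],"grip":55},
    {"slide":[-1,9,31],"rotation":[0,0,0],"grip":55},
    {"slide":[-1,9,31],"rotation":[0,0,0],"grip":55},
    {"slide":[-1,9,31],"rotation":[0,0,0],"grip":55},
    {"slide":[-1,9,31],"rotation":[0,0,0],"grip":55},
    {"slide":[-1,9,31],"rotation":[0,0,0],"grip":55},
    {"slide":[-1,9,31],"rotation":[0,0,0],"grip":55}
  ]
}}

```text
time: 11.55
tool_pos: [0.5317, 0.0263, 0.197]
orientation: [0.472, 0.526, -0.474, 0.524]
wrist_force: [0.4, 0.6, -1.0]
gripper_width: 0.706
```

{"op": "carry_out", "data": {
  "increments": [
    {"slide":[-1,9,31],"rotation":[0,0,0],"grip":55},
    {"slide":[0,6,27],"rotation":[0,0,0],"grip":55},
    {"slide":[0,3,15],"rotation":[0,0,0],"grip":55},
    {"slide":[0,0,6],"rotation":[0,0,0],"grip":55},
    {"slide":[0,0,0],"rotation":[0,0,0],"grip":55},
    {"slide":[0,0,0],"rotation":[0,0,0],"grip":55},
    {"slide":[0,0,0],"rotation":[0,0,0],"grip":55}
  ]
}}

```text
time: 12.25
tool_pos: [0.5582, -0.048, 0.2004]
orientation: [0.473, 0.526, -0.473, 0.526]
wrist_force: [0.6, 0.9, -1.0]
gripper_width: 0.702
```

```bash
python3 - <<'E'
from h import *
st();cv2.imwrite("pics/w4.png",cams.snapshot("wrist"))
goto([.559,-.049,.064],6.1,6)
E
```

```text
12.25 [ 0.5582 -0.048   0.2004] [0.994 0.106 0.   ] [ 0.6  0.9 -1. ] 0.702
rot/row [-0. -0. -0.] total world mm [   0.8   -0.9 -136.5]
[22.7, 0.1, 0.2]
[22.7, 0.1, 0.2]
[22.7, 0.1, 0.2]
[22.7, 0.1, 0.2]
[22.7, 0.1, 0.2]
[22.7, 0.1, 0.2]
```

View pics/w4.png

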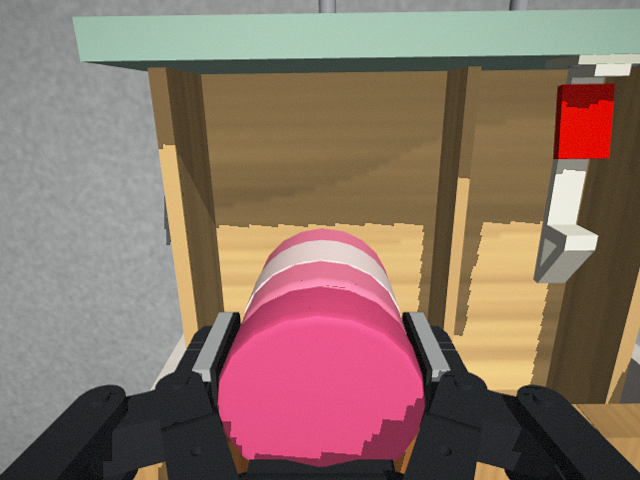

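The jar is centred over the wide bay (bay columns about 215–430), with the latch far to the right at u≥535. I'll lower it.

{"op": "carry_out", "data": {
  "increments": [
    {"slide":[15,0,0],"rotation":[0,0,0],"grip":55},
    {"slide":[25,0,0],"rotation":[0,0,0],"grip":55},
    {"slide":[25,0,0],"rotation":[0,0,0],"grip":55},
    {"slide":[25,0,0],"rotation":[0,0,0],"grip":55},
    {"slide":[25,0,0],"rotation":[0,0,0],"grip":55},
    {"slide":[15,0,0],"rotation":[0,0,0],"grip":55},
    {"slide":[6,0,0],"rotation":[0,0,0],"grip":55},
    {"slide":[2,0,0],"rotation":[0,0,0],"grip":55},
    {"slide":[0,0,0],"rotation":[0,0,0],"grip":55},
    {"slide":[0,0,0],"rotation":[0,0,0],"grip":55}
  ]
}}

```text
time: 13.3
tool_pos: [0.5592, -0.0493, 0.0638]
orientation: [0.474, 0.525, -0.473, 0.526]
wrist_force: [0.3, 0.2, -1.0]
gripper_width: 0.7
```

{"op": "carry_out", "data": {
  "increments": [
    {"slide":[1,0,0],"rotation":[0,0,0],"grip":55},
    {"slide":[1,0,0],"rotation":[0,0,0],"grip":55},
    {"slide":[0,0,0],"rotation":[0,0,0],"grip":55},
    {"slide":[0,0,0],"rotation":[0,0,0],"grip":55}
  ]
}}

```text
time: 13.7
tool_pos: [0.5584, -0.0492, 0.0603]
orientation: [0.473, 0.525, -0.473, 0.525]
wrist_force: [0.6, -0.5, -1.0]
gripper_width: 0.703
```

{"op": "carry_out", "data": {
  "increments": [
    {"slide":[1,0,0],"rotation":[0,0,0],"grip":55},
    {"slide":[1,0,0],"rotation":[0,0,0],"grip":55},
    {"slide":[0,0,0],"rotation":[0,0,0],"grip":55},
    {"slide":[0,0,0],"rotation":[0,0,0],"grip":55}
  ]
}}

```text
time: 14.1
tool_pos: [0.5585, -0.0492, 0.0588]
orientation: [0.473, 0.525, -0.473, 0.526]
wrist_force: [-0.4, -0.4, 3.5]
gripper_width: 0.706
```

Contact felt on the drawer floor, so I'll release and retreat upward.

{"op": "carry_out", "data": {
  "increments": [
    {"slide":[0,0,0],"rotation":[0,0,0],"grip":75},
    {"slide":[0,0,0],"rotation":[0,0,0],"grip":80},
    {"slide":[0,0,0],"rotation":[0,0,0],"grip":90},
    {"slide":[0,0,0],"rotation":[0,0,0],"grip":95},
    {"slide":[0,0,0],"rotation":[0,0,0],"grip":95},
    {"slide":[0,0,0],"rotation":[0,0,0],"grip":95}
  ]
}}

```text
time: 14.7
tool_pos: [0.5583, -0.0492, 0.0582]
orientation: [0.473, 0.525, -0.473, 0.525]
wrist_force: [-0.5, -0.1, -1.2]
gripper_width: 0.951
```

{"op": "carry_out", "data": {
  "increments": [
    {"slide":[-10,0,0],"rotation":[0,0,0],"grip":95},
    {"slide":[-20,0,0],"rotation":[0,0,0],"grip":95},
    {"slide":[-30,0,0],"rotation":[0,0,0],"grip":95},
    {"slide":[-40,0,0],"rotation":[0,0,0],"grip":95},
    {"slide":[-40,0,0],"rotation":[0,0,0],"grip":95},
    {"slide":[-40,0,0],"rotation":[0,0,0],"grip":95},
    {"slide":[0,0,-30],"rotation":[0,0,0],"grip":0},
    {"slide":[0,0,-40],"rotation":[0,0,0],"grip":0},
    {"slide":[0,0,0],"rotation":[0,0,0],"grip":0},
    {"slide":[0,0,0],"rotation":[0,0,0],"grip":0}
  ]
}}

```text
time: 15.7
tool_pos: [0.551, 0.021, 0.2391]
orientation: [0.473, 0.526, -0.473, 0.526]
wrist_force: [-0.3, -0.1, -0.2]
gripper_width: 0.271
```

```bash
python3 - <<'E'
from h import *
st();cv2.imwrite("pics/w5.png",cams.snapshot("wrist"))
y=np.radians(6.1);uy=np.array([np.cos(y),np.sin(y),0]);ux=np.array([uy[1],-uy[0],0]);m=np.array([.6041,.0565,0])
p=m-.05*ux-.0*uy;print(p)
goto([p[0],p[1],.24],6.1,4)
E
```

```text
15.7 [0.551  0.021  0.2391] [0.994 0.106 0.001] [-0.3 -0.1 -0.2] 0.271
[0.5987868 0.1062169 0.       ]
rot/row [-0.02  0.01 -0.01] total world mm [47.8 85.9  1.2]
[-0.3, 14.1, -20.1]
[-0.3, 14.1, -20.1]
[-0.3, 14.1, -20.1]
[-0.3, 14.2, -20.1]
```

View pics/w5.png

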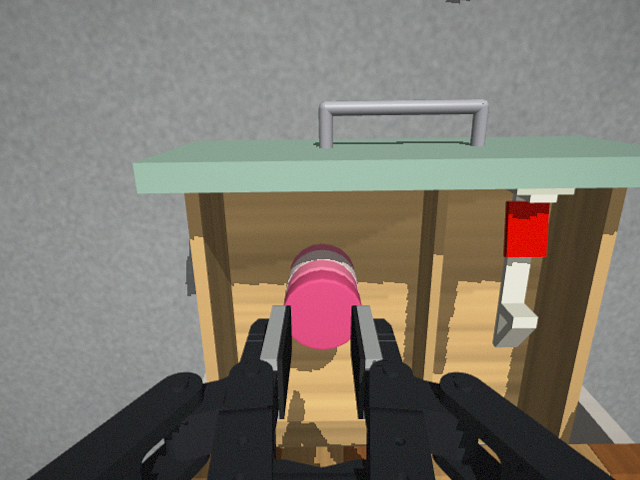

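The jar stands upright in the bay, lid at about (322,310), clear of the latch at u≈515. I'll close the jaws, go in front of the drawer, and push.

{"op": "carry_out", "data": {
  "increments": [
    {"slide":[0,14,-20],"rotation":[0,0,0],"grip":0},
    {"slide":[0,14,-20],"rotation":[0,0,0],"grip":0},
    {"slide":[0,14,-20],"rotation":[0,0,0],"grip":0},
    {"slide":[0,14,-20],"rotation":[0,0,0],"grip":0},
    {"slide":[0,0,0],"rotation":[0,0,0],"grip":0},
    {"slide":[40,0,0],"rotation":[0,0,0],"grip":0},
    {"slide":[40,0,0],"rotation":[0,0,0],"grip":0},
    {"slide":[30,0,0],"rotation":[0,0,0],"grip":0},
    {"slide":[15,0,0],"rotation":[0,0,0],"grip":0},
    {"slide":[0,0,0],"rotation":[0,0,0],"grip":0}
  ]
}}

```text
time: 16.75
tool_pos: [0.5971, 0.1045, 0.1106]
orientation: [0.472, 0.526, -0.475, 0.524]
wrist_force: [0.4, -1.1, 0.4]
gripper_width: -0.001
```

{"op": "carry_out", "data": {
  "increments": [
    {"slide":[0,0,5],"rotation":[0,0,0],"grip":0},
    {"slide":[0,0,5],"rotation":[0,0,0],"grip":0},
    {"slide":[0,0,3],"rotation":[0,0,0],"grip":0},
    {"slide":[0,0,3],"rotation":[0,0,0],"grip":0},
    {"slide":[0,0,3],"rotation":[0,0,0],"grip":0},
    {"slide":[0,0,3],"rotation":[0,0,0],"grip":0},
    {"slide":[0,0,3],"rotation":[0,0,0],"grip":0},
    {"slide":[0,0,3],"rotation":[0,0,0],"grip":0},
    {"slide":[0,0,3],"rotation":[0,0,0],"grip":0},
    {"slide":[0,0,3],"rotation":[0,0,0],"grip":0}
  ]
}}

```text
time: 17.75
tool_pos: [0.602, 0.0719, 0.1133]
orientation: [0.473, 0.525, -0.473, 0.525]
wrist_force: [1.0, 2.4, 1.0]
gripper_width: -0.003
```

{"op": "carry_out", "data": {
  "increments": [
    {"slide":[0,0,4],"rotation":[0,0,0],"grip":0},
    {"slide":[0,0,5],"rotation":[0,0,0],"grip":0},
    {"slide":[0,0,6],"rotation":[0,0,0],"grip":0},
    {"slide":[0,0,6],"rotation":[0,0,0],"grip":0},
    {"slide":[0,0,6],"rotation":[0,0,0],"grip":0},
    {"slide":[0,0,6],"rotation":[0,0,0],"grip":0},
    {"slide":[0,0,6],"rotation":[0,0,0],"grip":0},
    {"slide":[0,0,6],"rotation":[0,0,0],"grip":0},
    {"slide":[0,0,6],"rotation":[0,0,0],"grip":0},
    {"slide":[0,0,6],"rotation":[0,0,0],"grip":0}
  ]
}}

```text
time: 18.75
tool_pos: [0.6079, 0.0149, 0.1132]
orientation: [0.473, 0.525, -0.473, 0.525]
wrist_force: [1.2, 1.6, 0.2]
gripper_width: 0.0
```

{"op": "carry_out", "data": {
  "increments": [
    {"slide":[0,0,6],"rotation":[0,0,0],"grip":0},
    {"slide":[0,0,6],"rotation":[0,0,0],"grip":0},
    {"slide":[0,0,6],"rotation":[0,0,0],"grip":0},
    {"slide":[0,0,6],"rotation":[0,0,0],"grip":0},
    {"slide":[0,0,5],"rotation":[0,0,0],"grip":0},
    {"slide":[0,0,5],"rotation":[0,0,0],"grip":0},
    {"slide":[0,0,5],"rotation":[0,0,0],"grip":0},
    {"slide":[0,0,5],"rotation":[0,0,0],"grip":0},
    {"slide":[0,0,5],"rotation":[0,0,0],"grip":0},
    {"slide":[0,0,5],"rotation":[0,0,0],"grip":0}
  ]
}}

```text
time: 19.75
tool_pos: [0.6135, -0.0389, 0.1133]
orientation: [0.473, 0.525, -0.473, 0.525]
wrist_force: [1.2, 3.2, -0.2]
gripper_width: 0.002
```

{"op": "carry_out", "data": {
  "increments": [
    {"slide":[0,0,5],"rotation":[0,0,0],"grip":0},
    {"slide":[0,0,5],"rotation":[0,0,0],"grip":0},
    {"slide":[0,0,5],"rotation":[0,0,0],"grip":0},
    {"slide":[0,0,5],"rotation":[0,0,0],"grip":0},
    {"slide":[0,0,5],"rotation":[0,0,0],"grip":0},
    {"slide":[0,0,5],"rotation":[0,0,0],"grip":0},
    {"slide":[0,0,4],"rotation":[0,0,0],"grip":0},
    {"slide":[0,0,4],"rotation":[0,0,0],"grip":0},
    {"slide":[0,0,3],"rotation":[0,0,0],"grip":0},
    {"slide":[0,0,3],"rotation":[0,0,0],"grip":0}
  ]
}}

```text
time: 20.75
tool_pos: [0.6181, -0.0823, 0.1133]
orientation: [0.473, 0.525, -0.473, 0.525]
wrist_force: [1.6, 2.2, 0.6]
gripper_width: 0.003
```

{"op": "carry_out", "data": {
  "increments": [
    {"slide":[0,0,3],"rotation":[0,0,0],"grip":0},
    {"slide":[0,0,3],"rotation":[0,0,0],"grip":0},
    {"slide":[0,0,3],"rotation":[0,0,0],"grip":0},
    {"slide":[0,0,3],"rotation":[0,0,0],"grip":0},
    {"slide":[0,0,3],"rotation":[0,0,0],"grip":0},
    {"slide":[0,0,2],"rotation":[0,0,0],"grip":0},
    {"slide":[0,0,2],"rotation":[0,0,0],"grip":0},
    {"slide":[0,0,0],"rotation":[0,0,0],"grip":0}
  ]
}}

```text
time: 21.55
tool_pos: [0.6199, -0.1016, 0.1132]
orientation: [0.473, 0.525, -0.474, 0.525]
wrist_force: [-0.8, 0.2, 0.8]
gripper_width: -0.002
```

{"op": "carry_out", "data": {
  "increments": [
    {"slide":[0,0,1],"rotation":[0,0,0],"grip":0},
    {"slide":[0,0,1],"rotation":[0,0,0],"grip":0},
    {"slide":[0,0,1],"rotation":[0,0,0],"grip":0},
    {"slide":[0,0,0],"rotation":[0,0,0],"grip":0}
  ]
}}

```text
time: 21.95
tool_pos: [0.62, -0.1023, 0.1132]
orientation: [0.473, 0.527, -0.472, 0.525]
wrist_force: [-2.3, 8.0, 1.3]
gripper_width: 0.003
```

{"op": "carry_out", "data": {
  "increments": [
    {"slide":[0,0,1],"rotation":[0,0,0],"grip":0},
    {"slide":[0,0,1],"rotation":[0,0,0],"grip":0},
    {"slide":[0,0,1],"rotation":[0,0,0],"grip":0},
    {"slide":[0,0,0],"rotation":[0,0,0],"grip":0},
    {"slide":[0,0,0],"rotation":[0,0,0],"grip":0}
  ]
}}

```text
time: 22.45
tool_pos: [0.6199, -0.1023, 0.1132]
orientation: [0.474, 0.529, -0.471, 0.524]
wrist_force: [-3.2, 15.8, 3.7]
gripper_width: 0.002
```

It is at a hard stop with 16 N and no movement, so it should be shut. I'll back off and check.

{"op": "carry_out", "data": {
  "increments": [
    {"slide":[0,0,-6],"rotation":[0,0,0],"grip":0},
    {"slide":[0,0,-20],"rotation":[0,0,0],"grip":0},
    {"slide":[-20,0,-40],"rotation":[0,0,0],"grip":0},
    {"slide":[-40,0,-40],"rotation":[0,0,0],"grip":0},
    {"slide":[-40,-40,-40],"rotation":[0,0,0],"grip":0},
    {"slide":[-20,-40,-40],"rotation":[0,0,0],"grip":0},
    {"slide":[0,-40,-40],"rotation":[0,0,0],"grip":0},
    {"slide":[0,-30,-40],"rotation":[0,0,0],"grip":0},
    {"slide":[0,0,0],"rotation":[0,0,0],"grip":0},
    {"slide":[0,0,0],"rotation":[0,0,0],"grip":0}
  ]
}}

```text
time: 23.45
tool_pos: [0.4687, 0.1175, 0.2146]
orientation: [0.473, 0.525, -0.473, 0.526]
wrist_force: [1.1, -0.3, 0.3]
gripper_width: -0.002
```

```bash
python3 - <<'E'
from h import *
st();t=cams.snapshot("top");s=cams.snapshot("side")
K,T=cal("top")
o=np.zeros((600,800,3),np.uint8)
a=cv2.resize(t[105:305,120:550],(800,372));o[:372]=a
b=cv2.resize(s[150:350,115:365],(285,228));o[372:,:285]=b
c=cv2.resize(t[110:170,340:400],(228,228),interpolation=cv2.INTER_CUBIC);o[372:,300:528]=c
d=cv2.resize(t[250:310,350:410],(228,228),interpolation=cv2.INTER_CUBIC);o[372:,540:768]=d
cv2.imwrite("pics/end.png",o)
# change outside the drawer/arm
t0=cv2.imread("pics/top0.png")
for n,(x0,y0,x1,y1) in dict(bowl=(428,126,490,188),spoons=(440,208,535,285),bib=(184,170,230,226)).items(): print(n,cv2.absdiff(t,t0)[y0:y1,x0:x1].mean().round(2))
E
```

```text
23.45 [0.4687 0.1175 0.2146] [0.994 0.106 0.002] [ 1.1 -0.3  0.3] -0.002
bowl 2.66
spoons 3.39
bib 3.0
```

View pics/end.png

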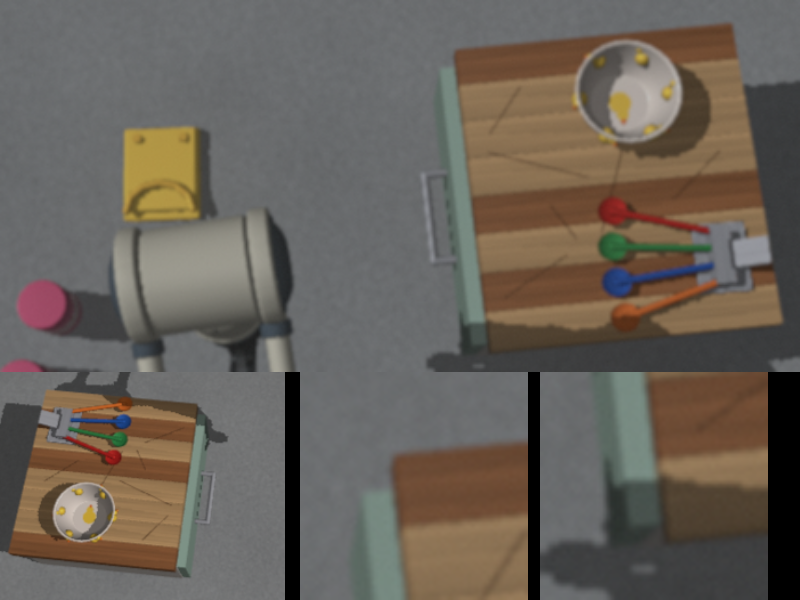

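The drawer front sits flush along the board edge. The bowl, spoons and bib are where they were, and the arm is clear of everything.

```bash
python3 -c "
from h import *
print(order.sign_off())"
```

```text
the job is handed in; nothing more can be done
None
```

I put the pink snack jar away in the drawer and pushed the drawer shut, then handed the job in after about 23.5 s of the 66 s allowed.

- **Latch and opening:** I pressed the hook pad down with closed fingers, at about 14 N or less. I drew the drawer out to roughly 0.19 m by the back of its front.
- **Jar:** I took the rightmost of the three pink jars and lowered it into the middle of the wide bay until I felt it touch the floor. After release, the wrist picture showed it standing upright and clear of the latch.
- **Closing:** I pushed the drawer at the middle of its front until it met a hard stop, where 16 N gave no further movement. The last pictures show the front flush along the whole board edge. The bowl, spoons and bib look unmoved.

**Not checked directly:**
- **Latch:** I did not tug the drawer to prove it is latched. I infer it from the drawer being fully shut.
- **Jar after shutting:** I could not see the jar once the drawer was closed.

**Disagreement:** the wrist and top cameras disagreed by 4 to 9 mm along y. I placed the grasp between the two readings.

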